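Restack the keyed tray on the desk caddy

ROBOT

A 6-joint arm with a two-finger parallel gripper is mounted at the origin on the work surface; the furniture and walls round the work are solid. World frame = base frame: x ahead of the robot, y to its left, z up, the work surface at z = 0. Lengths are in m, angles in rad, forces in N, time in s.
With the tool pointing down it reaches from about 0.425 to 0.95 m from the base axis. Payload 3.5 kg.
Tool frame: the origin (TCP) lies at the very end of the fingers, on their centre line; the grasp point (between the pads) lies 19 mm behind it (ctrl.grip_point_offset is the distance from the TCP to the grasp point, in m); z points along the fingers, y is the line along which they close (so a half turn about z gives the same grasp; the last joint's range is limited). The gripper opens to 85 mm and grips with 20 to 120 N. Pads are 22 mm wide; open, the fingers measure 114 mm over their backs; the gripper's body (76 mm by 85 mm) begins 54 mm behind the grasp point. The pads swing forward as they close: fully open they stand 13 mm farther back than shut.
Start: joints at [-1.325, 0.286, 1.577, -0, 1.279, -0.15], TCP at [0.26, -0.623, 0.231] pointing down, gripper open.
Joint ranges: [-2.77, 2.77], [-0.9, 2.22], [0.21, 2.48], [-1.53, 4.67], [0.24, 2.81], [-2.84, 2.84]. Speed limits (rad/s): [2.79, 2.79, 3.14, 3.14, 3.14, 3.14].

INTERFACE

Orientations are given as a unit quaternion [x, y, z, w].
In Python, from plant import telemetry, vision, ctrl gives the robot as it stands.
- The arm moves only by the tool arm_command, never from a script. Its argument "series" is one flat list of numbers, 7 for each row, row after row: the shift along the tool's x, y, z in cm, then the turn, a rotation vector about the tool's x, y, z in degrees, then the closure, from 0 (fully open) to 1 (shut). A call has 1 to 10 rows; each row is the pose to reach, as a shift and turn from the pose commanded when the call began, along the tool's axes at that moment; what a row does not reach only later rows make up. A row lasts 1/12 s, in which the tool goes at most 41.7 mm and 7.16 degrees, less where a joint would pass 70% of its speed; a pose out of reach is approached as far as the arm can. A call with a gripper value outside its range is refused whole. The fingers move at their own pace and stop on an object; "force" is the grip in N (left out, the last holds). Time passes only in rows, so rows that repeat a pose let the fingers close. It gives the time, the measured TCP pose, the force, the opening and the grip force at its end, in the units of the state.
- telemetry.get_state(): the state, without advancing time (a new reading comes with each control period).
- vision.read_camera(name): name is "scene" or "top"; returns a dict with "color" (420x560x3 uint8, blue, green, red), "K" (3x3 intrinsics, pixels), "rvec" (rotation vector, rad) and "tvec" (3), from world to camera coordinates, as OpenCV has them. Camera axes: x right, y down, z forward; pixel columns grow to the right and rows downward; lengths in m; the calibration is good to about 2 mm. A picture is of the moment at which its call begins. There is no depth.
- ctrl.sign_off(): hands the job in; it is judged then, once.
The state is a dict: "time": time; "qpos": joint angles; "dq": joint speeds; "joint_efforts": joint torques, N m; "eef_pos": TCP position; "tcp_rot": TCP orientation; "contact_force": force on the tool from outside, world axes, zero at the start; "wrist_torque": the same for the moment, N m; "opening": opening from 0.0 (shut) to 1.0 (fully open); "finger_force": force on a finger pad.
Only numpy, scipy, OpenCV 4.12 (cv2) and the standard library are available. Lean on these libraries where they do the work, as an engineer would, in place of code of your own. Each camera call takes 0.05 s, during which the arm holds its last target. There are 200 camera calls.

TASK

The round tray of the two-tier wooden desk caddy leans on the dark sloping stand. Take the tray by its handle wall and stack it on the round caddy base so that its notch drops over the key and it sits level and fully home, then let go. Feel for the key gently instead of forcing the tray down, and leave the remote control, the speaker and the stapler where they are.

Things in the scene. Friction and masses are not known exactly. Their poses are not given: they have to be found in the camera images.
- tray_center (a point): Loose round open wooden tray, 129 mm across, 95 mm tall to its handle's top, 0.22 to 0.45 kg. This point: on its axis, 47.5 mm above its underside; z is the axis, up out of the dish. It starts on the stand tilted 28 deg, top leaning towards the stand's front (-x). Dish rim 2.5 mm below this point. Under it a hollow skirt: inside 113 mm across, wall 8 mm, 24 mm high up to the floor.
- tray_handle (a point): Middle of the tray's handle, 27.5 mm above tray_center on the tray's axis; axes as tray_center. The handle is a divider wall along the tray's y axis: 12 mm thick (along x), 80 mm long, its top 20 mm above this point; it stands 50 mm clear of the rim.
- tray_notch (a point): Middle of the only notch in the tray's skirt, at the tray's -x side: 17 mm wide, open at the underside, 18 mm high. Axes as tray_center; this point is 60.5 mm from the axis, 9 mm above the underside.
- base: The caddy's round wooden lower tier, fixed to the desk; origin at the centre of its underside, z up. 134 mm across, 45 mm high to its flat shoulder; on that a neck 108 mm across, 22 mm high (top 7 mm tapered), over which the tray's skirt goes with 2.5 mm to spare all round. Home: tray underside on the shoulder, tray_center 92.5 mm above this origin.
- base_top (a point): Centre of the neck's top, 67 mm above base's origin. One unyielding key, a lug 12 mm wide, 10 mm high, stands on the shoulder and sticks out 11 mm from the neck. It is within 0.65 rad either side of base's -x, a new place each time that no reading gives: look or feel for it. Off the key the skirt stops on it 10 mm short of home; the notch passes it within about 0.04 rad.
- stand: Dark steel sloping stand, fixed, about 150 x 150 mm; origin at the centre of its underside. Its plate is tilted 28 degrees and faces its -x side (roughly the robot); the plate's middle is 68 mm up, its back edge 105 mm. Two stop pins 14 mm high at the lower edge hold the tray.
- remote: Bystander: dark remote control lying between the base and the stand, 163 x 48 x 19 mm; origin at the centre of its underside. Leave it.
- speaker: Bystander: small round white speaker, 64 mm across and 66 mm high; origin at the centre of its underside. Leave it.
- stapler_desk: Bystander: black stapler, 145 x 36 x 60 mm; origin at the centre of its underside. Leave it.
Mind the look-alikes: they are no part of the job. Leave any orange look-alike of the part that bears tray_center alone.

How it is judged:
By the outcome, as a careful person would: the job done as asked, in the order asked, and still so for the second after the job is handed in, with the robot touching nothing.
It also fails if it takes over 58 s, if anything falls off the work surface, if the arm or the gripper's body presses on something with over 40 N, if the wrist force passes 120 N, or if a joint passes its speed limit or range.

## Working session

There is one attempt and no reset: what is moved stays moved. The work goes in short steps, Python scripts to look and compute and a tool call to move; the robot and the scene stay as the last step left them, time stands still between calls to the robot, and variables do not carry over. Pictures are saved under pics/ and viewed, at most 10 in all, crops included, and the job is handed in when it is done.

Besides the shell and the picture viewer there is one more tool, called as name(argument=value, ...), one argument or row to a line, values as JSON. arm_command: Moves the arm, as the interface text tells. Its arguments: {"type":"object","properties":{"series":{"type":"array","items":{"type":"number"}},"force":{"type":"number"}},"required":["series"]}

```bash
mkdir -p pics; ls; python3 - <<'E'
from plant import telemetry, vision, ctrl
import cv2,numpy as np
s=telemetry.get_state();print(s['time'],s['eef_pos'],s['tcp_rot'],s['opening'],ctrl.grip_point_offset)
for n in('scene','top'):
    d=vision.read_camera(n);cv2.imwrite(f'pics/{n}0.png',d['color']);print(n,d['K'].tolist(),d['rvec'],d['tvec'])
E
```

```text
pics
0.0 [ 0.26009835 -0.62214316  0.22990506] [ 9.80485479e-01  1.96587766e-01 -4.76055652e-05 -1.21349384e-03] 0.9984907447963876 0.0187
scene [[450.36721821982684, 0.0, 275.4269640802551], [0.0, 450.36721821982684, 213.69990105364104], [0.0, 0.0, 1.0]] [ 1.5798012   1.52457621 -0.89675975] [ 0.07420729 -0.17917998  1.49921952]
top [[449.5681147654925, 0.0, 289.0302849222035], [0.0, 449.5681147654925, 216.97569657299724], [0.0, 0.0, 1.0]] [ 2.01428301 -2.21992892  0.23063956] [-0.04743195  0.59774961  0.83321972]
```

View pics/scene0.png

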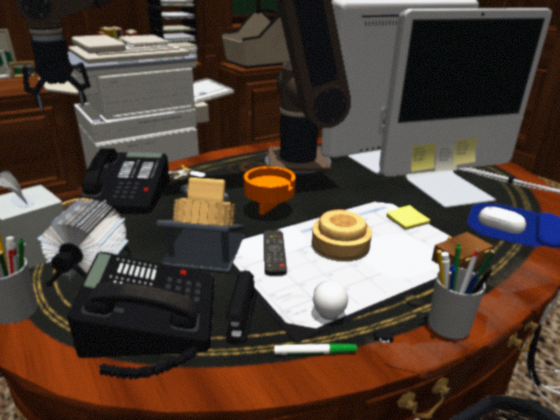

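View pics/top0.png

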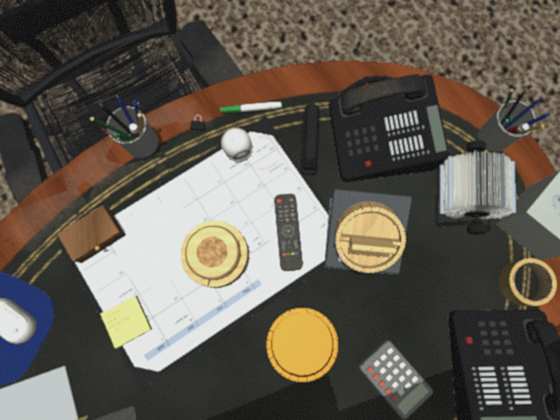

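The scene view shows the robot behind. The tray is on the stand at (205,220), the base at (342,233), the remote between them, and the orange look-alike at (270,185). In the top view the base is at (214,253), the tray at (370,238) and the look-alike at (303,344). Next I'll enlarge the base and tray.

```bash
cat > h.py <<'E'
import cv2,numpy as np
from scipy.spatial.transform import Rotation as R
from plant import telemetry, vision, ctrl
def cam(n):
    d=vision.read_camera(n);return d
def proj(d,p): return cv2.projectPoints(np.atleast_2d(np.float64(p)),d['rvec'],d['tvec'],d['K'],None)[0][:,0]
def ray(d,uv):
    M=cv2.Rodrigues(d['rvec'])[0];t=np.ravel(d['tvec'])
    v=M.T@np.linalg.solve(d['K'],[uv[0],uv[1],1.]);return -M.T@t,v
def onz(d,uv,z):
    o,v=ray(d,uv);return o+v*(z-o[2])/v[2]
E
python3 - <<'E'
from h import *
a=cv2.imread('pics/top0.png');b=cv2.imread('pics/scene0.png')
def c(im,x,y,w=80,s=4.9): return cv2.resize(im[y-w//2:y+w//2,x-w//2:x+w//2],(390,390),interpolation=cv2.INTER_CUBIC)
o=np.hstack([c(a,214,253),c(a,370,238,90)])
cv2.imwrite('pics/c0.png',o)
d=cam('top')
for n,uv,z in(('base',(214,253),.067),('tray',(370,238),.11),('spk',(236,144),.06)): print(n,onz(d,uv,z))
print(proj(d,[[.6,0,0],[.7,0,0],[.6,.1,0]]))
E
```

```text
base [0.53209456 0.04712061 0.067     ]
tray [ 0.52595185 -0.25022763  0.11      ]
spk [ 0.75412758 -0.01127438  0.06      ]
[[239.21308178 223.098879  ]
 [235.76092117 178.01128199]
 [192.09897701 227.58033038]]
```

View pics/c0.png

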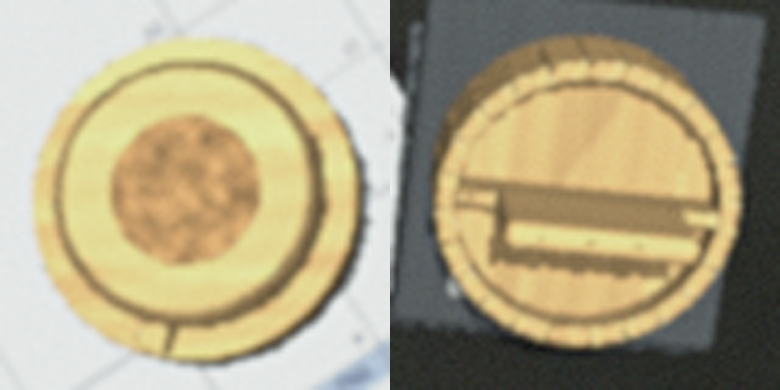

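```bash
python3 - <<'E'
from h import *
a=cv2.imread('pics/top0.png');b=cv2.imread('pics/scene0.png')
def c(im,x,y,w,h,s):
    return cv2.resize(im[y:y+h,x:x+w],None,fx=s,fy=s,interpolation=cv2.INTER_CUBIC)
k=c(a,190,258,50,30,8); k=cv2.convertScaleAbs(k,alpha=1.6,beta=-120)
t=c(a,330,195,80,80,5); s=c(b,160,170,80,100,5)
o=np.zeros((600,800,3),np.uint8);o[:240,:400]=k;o[240:600,:400]=t[:360,:];o[:500,400:]=s
cv2.imwrite('pics/c1.png',o)
d=cam('top');print(ray(d,(0,0))[0],ray(cam('scene'),(0,0))[0])
E
```

```text
[ 0.40978031 -0.08501239  0.93736998] [ 1.40104279 -0.14474039  0.5489997 ]
```

View pics/c1.png

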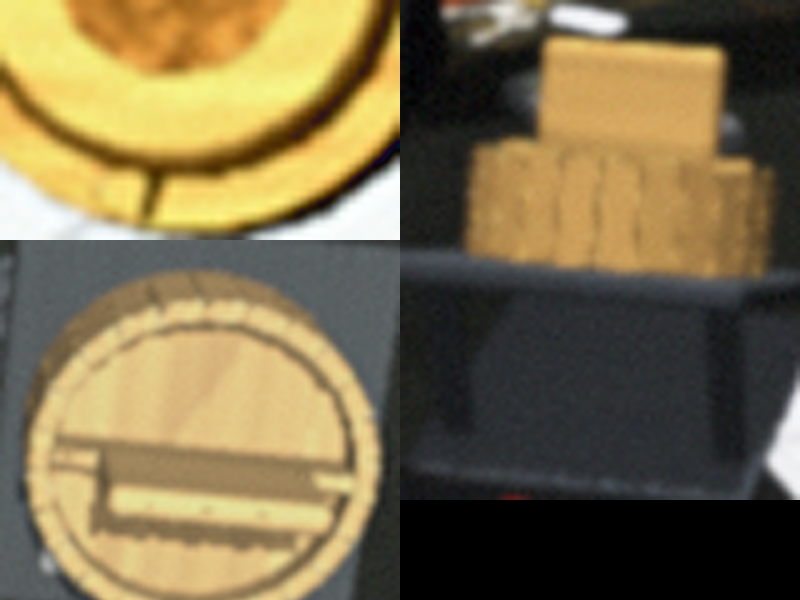

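The key shows in the top crop as a small block at crop (126,193), roughly px (205.8,282), with its shaded right side at x≈148. The handle top ends are at top px (352,247) and (396.6,250.4), and at scene px (188.6,178) and (224.8,180).

```bash
python3 - <<'E'
from h import *
from scipy.optimize import least_squares
T=cam('top');S=cam('scene')
def tri(a,b):
    o1,v1=ray(T,a);o2,v2=ray(S,b)
    v1/=np.linalg.norm(v1);v2/=np.linalg.norm(v2)
    k=np.linalg.lstsq(np.c_[v1,-v2],o2-o1,rcond=None)[0]
    p,q=o1+k[0]*v1,o2+k[1]*v2;print('gap',np.linalg.norm(p-q));return (p+q)/2
L=tri((352,247),(188.6,178));Rr=tri((396.6,250.4),(224.8,180)) if 0 else None
# scene left = -y = top right
E1=tri((396.6,250.4),(188.6,178));E2=tri((352,247),(224.8,180))
print('ends',E1,E2,np.linalg.norm(E1-E2));c=(E1+E2)/2;u=(E2-E1)/np.linalg.norm(E2-E1)
yaw=np.arctan2(-u[0],u[1]);print('top mid',c,'yaw',np.degrees(yaw))
ax=R.from_euler('ZY',[yaw,-np.radians(28)]).apply([0,0,1])
print('axis',ax,'tray_center',c-.0475*ax,'handle',c-.02*ax,'underside',c-.095*ax)
# base circle
im=T['color'];hsv=cv2.cvtColor(im,cv2.COLOR_BGR2HSV)
m=cv2.inRange(hsv,(8,70,60),(35,255,255));w=np.zeros_like(m);w[210:300,170:260]=m[210:300,170:260]
cn=max(cv2.findContours(w,0,1)[0],key=cv2.contourArea)[:,0].astype(float)
print('bbox',cn.min(0),cn.max(0))
ctr=cn.mean(0);a=np.degrees(np.arctan2(cn[:,1]-ctr[1],cn[:,0]-ctr[0]))
sel=cn[(a<-60)|(a>150)]+0.0
P=np.array([onz(T,p,.045)[:2] for p in sel])
f=least_squares(lambda x:np.hypot(*(P-x[:2]).T)-x[2],[.53,.047,.067]);print('free',f.x)
f=least_squares(lambda x:np.hypot(*(P-x).T)-.067,[.53,.047]);print('r67',f.x,np.std(f.fun))
B=f.x
for uv in((205.8,282.3),(208.3,281.5),(203.2,282)):
    k=onz(T,uv,.055)[:2]-B;print('key',uv,np.hypot(*k),'angle from -x (ccw)',np.degrees(np.arctan2(-k[1],-k[0])))
th=np.linspace(0,6.28,200)
o=im.copy()
o=cv2.resize(o[200:310,160:270],None,fx=5,fy=5,interpolation=cv2.INTER_CUBIC)
for r,z in((.067,.045),(.054,.045),(.047,.067)):
    q=(proj(T,np.c_[B[0]+r*np.cos(th),B[1]+r*np.sin(th),0*th+z])-[159.5,199.5])*5
    cv2.polylines(o,[q.astype(int)],True,(255,0,0),1)
cv2.imwrite('pics/b.png',o)
E
```

```text
gap 0.07694458099237766
gap 0.002032295973404063
gap 0.000369110141786788
ends [ 0.49374822 -0.28656369  0.15181188] [ 0.50713061 -0.2082015   0.1528225 ] 0.07950309371790132
top mid [ 0.50043942 -0.2473826   0.15231719] yaw -9.69125596334547
axis [-0.46277181  0.07903035  0.88294759] tray_center [ 0.52242108 -0.25113654  0.11037718] handle [ 0.50969485 -0.2489632   0.13465824] underside [ 0.54440274 -0.25489048  0.06843717]
bbox [181. 222.] [247. 286.]
free [0.53490596 0.05179152 0.06428098]
r67 [0.53231306 0.04957016] 0.0009920677721177277
key (205.8, 282.3) 0.05734402586143486 angle from -x (ccw) -19.213566266514718
key (208.3, 281.5) 0.05488028858642723 angle from -x (ccw) -14.71546178148935
key (203.2, 282) 0.05820060527024285 angle from -x (ccw) -24.210470316886504
```

View pics/b.png

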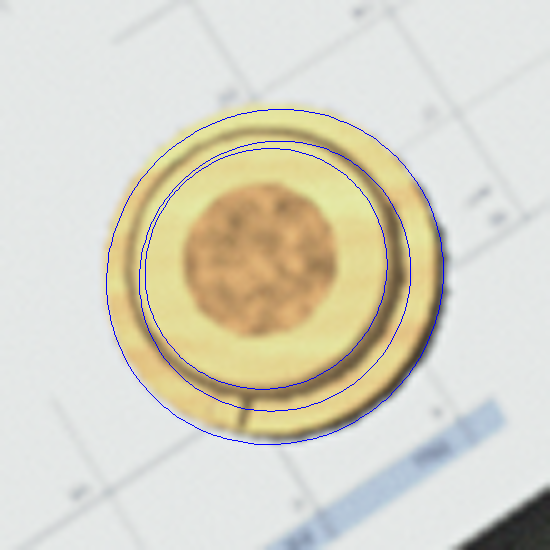

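The overlay sits slightly low and to the right of the base, because the mask misses the pale wood. The cork disc at (260,260) is a better centre mark. The key's dark side runs from (248,398) to (241,430).

```bash
python3 - <<'E'
from h import *
T=cam('top');im=T['color'];c=im[232:274,190:234]
# cork: hue more orange/darker than wood
hsv=cv2.cvtColor(c,cv2.COLOR_BGR2HSV);print(hsv[20,22],hsv[20,4],hsv[2,22])
m=((c[...,1].astype(int)<190)).astype(np.uint8)
yy,xx=np.mgrid[:42,:44];m&=((xx-22)**2+(yy-20)**2<18**2).astype(np.uint8)
ys,xs=np.nonzero(cv2.morphologyEx(m,cv2.MORPH_CLOSE,np.ones((3,3))));uv=(190+xs.mean(),232+ys.mean());print(uv,len(xs),np.sqrt(len(xs)/3.14))
B=onz(T,uv,.067)[:2];print('cork',B)
th=np.linspace(0,6.28,200)
for Bq in(B,):
    # right edge line of key top, two points
    for e in((208.9,279.6),(207.7,285.5)):
        k=onz(T,e,.055)[:2]-Bq;r=np.hypot(*k);print(r,np.degrees(np.arctan2(-k[1],-k[0])-0),'half',np.degrees(np.arcsin(.006/r)))
o=cv2.resize(im[200:310,160:270],None,fx=7,fy=5.4,interpolation=cv2.INTER_CUBIC)
o=cv2.resize(im[200:300,160:260],None,fx=6,fy=6,interpolation=cv2.INTER_CUBIC)
for r,z in((.067,.045),(.054,.06)):
    q=(proj(T,np.c_[B[0]+r*np.cos(th),B[1]+r*np.sin(th),0*th+z])-[159.5,199.5])*6
    cv2.polylines(o,[q.astype(int)],True,(255,0,0),1)
for d in(-18,-21,-24):
    a=np.radians(180+d)
    for rr in(.054,.065):
        pass
    f=[(np.array([B[0]+r*np.cos(a)-w*np.sin(a),B[1]+r*np.sin(a)+w*np.cos(a),.055])) for r,w in((.054,-.006),(.065,-.006),(.065,.006),(.054,.006))]
    q=(proj(T,f)-[159.5,199.5])*6
    if d==-21: cv2.polylines(o,[q.astype(int)],True,(0,0,255),1)
cv2.imwrite('pics/b2.png',o)
E
```

```text
[ 16 119 218] [ 26  90 229] [ 26  89 228]
(np.float64(211.58051420838973), np.float64(251.5575101488498)) 739 15.341131590314241
cork [0.53536484 0.05162377]
0.053618811064900684 -11.294385146537115 half 6.4249130462986965
0.06513172393097906 -11.976526897842616 half 5.285638865046957
```

View pics/b2.png

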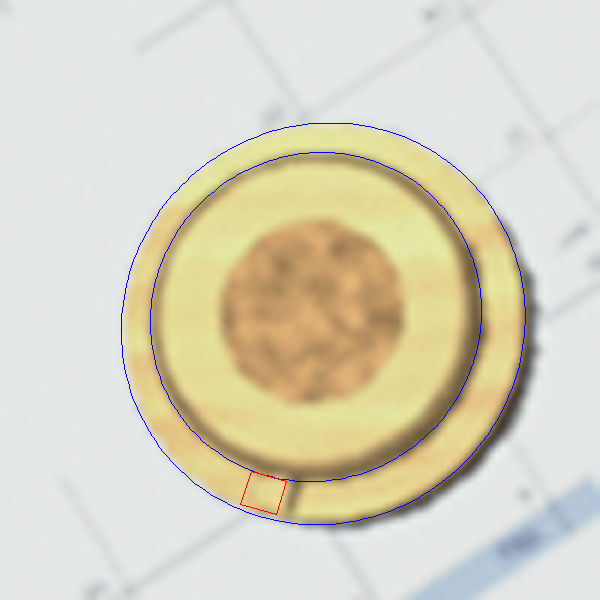

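The circles now match, putting the base centre at about (0.535, 0.0515). The key block lies just right of the red box, about -18° from -x. Now the move to pre-grasp.

```bash
cat >> h.py <<'E'
TRAYC=np.array([.5224,-.2511,.1104])
def pose_tool(center,yaw,tilt,up=0.,grip=.0275):
    """tool pose holding tray with centre/yaw/tilt(deg), backed off 'up' along the tray axis"""
    Rt=R.from_euler('ZY',np.radians([yaw,-tilt]));ax=Rt.apply([0,0,1])
    p=np.array(center)+ax*(grip-ctrl.grip_point_offset+up)
    return p,R.from_matrix(np.c_[Rt.apply([0,1,0]),Rt.apply([1,0,0]),-ax])
def rel(p,Rg):
    s=telemetry.get_state();R0=R.from_quat(s['tcp_rot'])
    d=R0.inv().apply(p-s['eef_pos'])*100;w=np.degrees((R0.inv()*Rg).as_rotvec())
    print('t',round(s['time'],2),'shift',d.round(2),'turn',w.round(2));return d,w
E
python3 - <<'E'
from h import *
rel(*pose_tool(TRAYC,-9.7,28,.10))
E
```

```text
t 0.4 shift [ 34.2  -26.91   2.48] turn [-25.6   14.06 -56.43]
```

arm_command(
  series=[34.2,-26.9,2.5,-25.6,14.1,-56.4,0,34.2,-26.9,2.5,-25.6,14.1,-56.4,0,34.2,-26.9,2.5,-25.6,14.1,-56.4,0,34.2,-26.9,2.5,-25.6,14.1,-56.4,0,34.2,-26.9,2.5,-25.6,14.1,-56.4,0,34.2,-26.9,2.5,-25.6,14.1,-56.4,0,34.2,-26.9,2.5,-25.6,14.1,-56.4,0,34.2,-26.9,2.5,-25.6,14.1,-56.4,0,34.2,-26.9,2.5,-25.6,14.1,-56.4,0,34.2,-26.9,2.5,-25.6,14.1,-56.4,0],
)

```text
time: 1.23
eef_pos: [0.4622, -0.2577, 0.2066]
tcp_rot: [0.741, 0.626, 0.156, 0.185]
contact_force: [-0.3, -0.8, 0.3]
opening: 1.004
finger_force: 0.0
```

```bash
python3 - <<'E'
from h import *
print(telemetry.get_state()['eef_pos'],telemetry.get_state()['qpos'])
rel(*pose_tool(TRAYC,-9.7,28,.10))
E
```

```text
[ 0.46222127 -0.25774572  0.20662065] [-0.84432188 -0.25272447  2.2249175   0.41478729  0.81941112 -0.90852817]
t 1.23 shift [1.67 0.62 0.35] turn [ 0.07 -0.03  0.09]
```

arm_command(
  series=[1.7,0.6,0.3,0,0,0,0,1.7,0.6,0.3,0,0,0,0,1.7,0.6,0.3,0,0,0,0],
)

```text
time: 1.48
eef_pos: [0.4727, -0.2429, 0.2079]
tcp_rot: [0.741, 0.626, 0.156, 0.185]
contact_force: [0.9, 0.5, 0.9]
opening: 1.002
finger_force: 0.0
```

```bash
python3 - <<'E'
from h import *
rel(*pose_tool(TRAYC,-9.7,28,.10))
T=cam('top');S=cam('scene')
s=telemetry.get_state();z=R.from_quat(s['tcp_rot']).apply([0,0,1])
l=[s['eef_pos']+z*k for k in(0,.061,.081,.1)]
o=[]
for d,(x,y) in((T,(310,170)),(S,(140,130))):
    im=cv2.resize(d['color'][y:y+130,x:x+100],None,fx=4,fy=4,interpolation=cv2.INTER_CUBIC)
    for q in(proj(d,l)-[x-.5,y-.5])*4: cv2.circle(im,tuple(q.astype(int)),3,(0,0,255),-1)
    o.append(im)
cv2.imwrite('pics/g.png',np.hstack(o))
E
```

```text
t 1.48 shift [ 0.03 -0.13  0.1 ] turn [ 0.06 -0.04  0.12]
```

View pics/g.png

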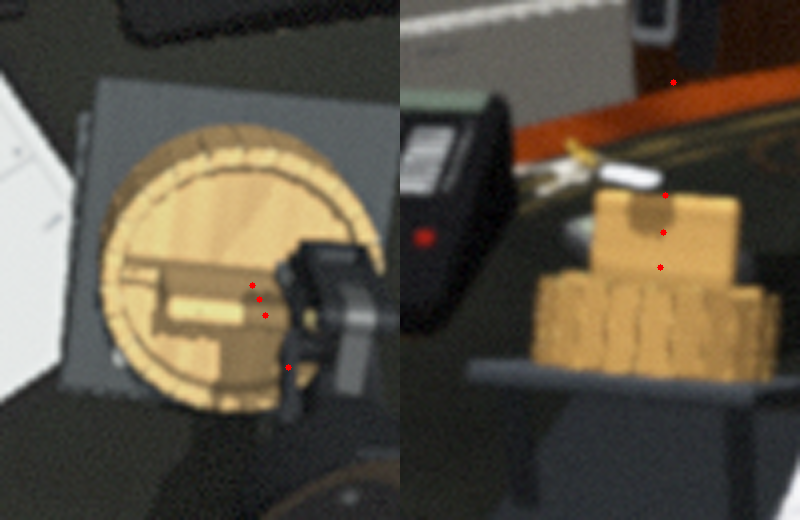

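The line from the TCP meets the handle's top in both views: top crop (265,315), scene crop (665,195), centred on the wall. Descending along the tool axis.

arm_command(
  series=[0,-0.1,3,0,0,0,0,0,-0.1,5.5,0,0,0,0,0,-0.1,7.5,0,0,0,0,0,-0.1,9,0,0,0,0,0,-0.1,10,0,0,0,0,0,-0.1,10,0,0,0,0],
)

```text
time: 2.08
eef_pos: [0.5167, -0.2524, 0.1162]
tcp_rot: [0.743, 0.625, 0.156, 0.183]
contact_force: [-0.5, 0.3, 0.1]
opening: 1.002
finger_force: 0.0
```

```bash
python3 - <<'E'
from h import *
rel(*pose_tool(TRAYC,-9.7,28,0));print(telemetry.get_state()['contact_force'])
E
```

```text
t 2.08 shift [ 0.22  0.2  -0.11] turn [-0.19 -0.07 -0.2 ]
[-0.4658972   0.27158012  0.06525357]
```

arm_command(
  series=[0.1,0.1,0,0,0,0,0.5,0.1,0.1,0,0,0,0,0.8,0.1,0.1,0,0,0,0,1,0.1,0.1,0,0,0,0,1,0.1,0.1,0,0,0,0,1,0.1,0.1,0,0,0,0,1,0.1,0.1,0,0,0,0,1,0.1,0.1,0,0,0,0,1],
  force=50,
)

```text
time: 2.75
eef_pos: [0.5184, -0.2507, 0.1197]
tcp_rot: [0.742, 0.626, 0.156, 0.185]
contact_force: [-5.8, -0.1, 4.3]
opening: 0.134
finger_force: 50.1
```

arm_command(
  series=[0,0,-0.5,0,0,0,1,0,0,-1.5,0,0,0,1,0,0,-3,0,0,0,1,0,0,-5,0,0,0,1,0,0,-7,0,0,0,1,0,0,-9,0,0,0,1,0,0,-9,0,0,0,1],
  force=70,
)

```text
time: 3.33
eef_pos: [0.4774, -0.2443, 0.2023]
tcp_rot: [0.741, 0.625, 0.156, 0.188]
contact_force: [0.8, 0.1, -2.3]
opening: 0.131
finger_force: 68.3
```

```bash
python3 - <<'E'
from h import *
s=telemetry.get_state();print(s['eef_pos'],s['contact_force'],s['wrist_torque'],s['finger_force'])
# next: above base, level, yaw -18.2, underside 60mm above neck top
rel(*pose_tool([.535,.0515,.0925+.09],-18.2,0))
E
```

```text
[ 0.47735321 -0.24434243  0.20229162] [ 0.81961132  0.07067875 -2.27588948] [ 0.03152257  0.40181971 -0.02994832] 68.33390235900879
t 3.33 shift [30.14  0.11  1.21] turn [28.26 -1.92  8.32]
```

arm_command(
  series=[2,0,-2,3,0,0,1,4.5,0,-3,6,0,1,1,7.5,0,-3,9,-0.5,2,1,11,0,-3,13,-1,4,1,14.5,0,-2.5,17,-1,5,1,18,0,-2,21,-1.4,6,1,21.5,0,-1,25,-1.7,7,1,25,0,0,28.3,-1.9,8.3,1,28,0.1,1,28.3,-1.9,8.3,1,30.1,0.1,1.2,28.3,-1.9,8.3,1],
)

```text
time: 4.17
eef_pos: [0.5343, 0.0551, 0.1852]
tcp_rot: [0.809, 0.587, -0.002, -0.005]
contact_force: [-0.3, 0.5, -3.1]
opening: 0.132
finger_force: 68.8
```

```bash
python3 - <<'E'
from h import *
rel(*pose_tool([.535,.0515,.0925+.09],-18.2,0))
T=cam('top');S=cam('scene')
rel(*pose_tool([.535,.0515,.0925+.09],-18.2,0))
s=telemetry.get_state();print(s['contact_force'],s['wrist_torque'])
c=cv2.resize(S['color'][120:280,270:430],None,fx=3.7,fy=3.7,interpolation=cv2.INTER_CUBIC)
cv2.imwrite('pics/h.png',c)
E
```

```text
t 4.17 shift [-0.32  0.17 -0.61] turn [-0.59 -0.2   0.16]
t 4.27 shift [-0.33  0.22 -0.55] turn [-0.58 -0.21  0.3 ]
[ 0.75725981 -0.55475686 -2.86379456] [-0.04257217 -0.02584232 -0.0601687 ]
```

View pics/h.png

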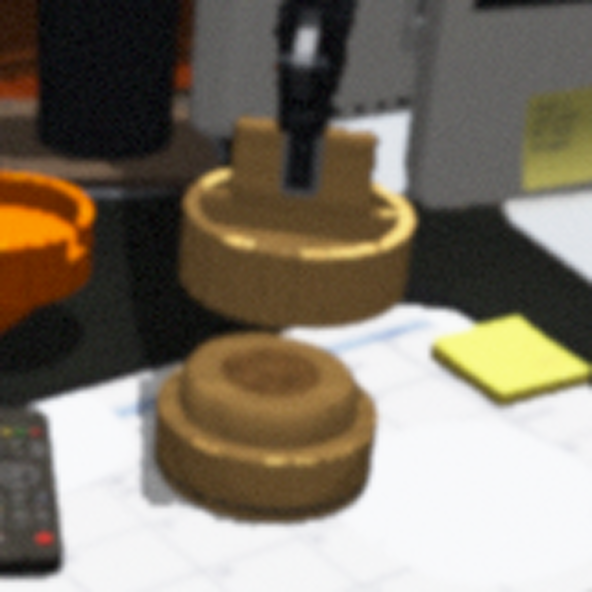

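The tray is held level over the base, with its rim spanning x 180–416 and the base 157–377 in the crop. I'll check how well it is centred in the grip by comparing edges at mid-height.

```bash
cat > chk.py <<'E'
from h import *
S=cam('scene');s=telemetry.get_state();z=R.from_quat(s['tcp_rot']).apply([0,0,1])
c=s['eef_pos']+z*(.0275-ctrl.grip_point_offset);th=np.linspace(0,2*np.pi,400)
g=cv2.cvtColor(S['color'],cv2.COLOR_BGR2HSV);
def check(name,c,r,zz):
    q=proj(S,np.c_[c[0]+r*np.cos(th),c[1]+r*np.sin(th),0*th+zz]);l,rr=q[q[:,0].argmin()],q[q[:,0].argmax()]
    out=[]
    for e in(l,rr):
        row=S['color'][int(round(e[1]))-1:int(round(e[1]))+2].astype(float).mean(0);x0=int(round(e[0]))
        # wood = red minus blue high
        f=(row[:,2]-row[:,0])[x0-9:x0+10];gr=np.abs(np.gradient(cv2.GaussianBlur(f[:,None],(1,3),0).ravel()))
        out.append((x0-9+(np.arange(19)*gr**2).sum()/(gr**2).sum())-e[0])
    print(name,'edge offsets px (left,right)',np.round(out,2))
for k in(-.012,-.022,-.032): check('tray',c,.0645,c[2]+k)
for k in(.012,.022,.032): check('base',(.535,.0515),.067,k)
E
python3 chk.py
```

```text
tray edge offsets px (left,right) [ 1.69 -0.15]
tray edge offsets px (left,right) [ 1.77 -0.94]
tray edge offsets px (left,right) [0.16 0.48]
base edge offsets px (left,right) [ 0.75 -2.53]
base edge offsets px (left,right) [ 1.74 -3.12]
base edge offsets px (left,right) [ 0.75 -1.69]
```

```bash
python3 - <<'E'
from h import *
rel(*pose_tool([.535,.0502,.0925+.035],-18.2,0))
E
```

```text
t 4.32 shift [-0.31  0.27  5.02] turn [-0.51 -0.14  0.24]
```

arm_command(
  series=[-0.2,0.2,1,-0.5,-0.1,0.2,1,-0.3,0.3,2,-0.5,-0.1,0.2,1,-0.3,0.3,3,-0.5,-0.1,0.2,1,-0.3,0.3,4,-0.5,-0.1,0.2,1,-0.3,0.3,5,-0.5,-0.1,0.2,1,-0.3,0.3,5,-0.5,-0.1,0.2,1,-0.3,0.3,5,-0.5,-0.1,0.2,1],
)

```text
time: 4.9
eef_pos: [0.5353, 0.0482, 0.1376]
tcp_rot: [0.811, 0.585, 0.0, 0.0]
contact_force: [0.3, 1.2, -2.7]
opening: 0.132
finger_force: 68.8
```

```bash
python3 chk.py; python3 - <<'E'
from h import *
s=telemetry.get_state();print(s['eef_pos'],s['contact_force'],s['wrist_torque'])
rel(*pose_tool([.535,.0502,.0925+.035],-18.2,0))
E
```

```text
tray edge offsets px (left,right) [ 0.42 -1.69]
tray edge offsets px (left,right) [ 1.03 -1.86]
tray edge offsets px (left,right) [-0.87 -0.93]
base edge offsets px (left,right) [ 0.35 -2.67]
base edge offsets px (left,right) [ 1.74 -3.15]
base edge offsets px (left,right) [ 0.69 -2.09]
[0.53601919 0.04822611 0.13854701] [ 1.20506453 -0.00661933 -1.7281264 ] [-0.00022401 -0.01229383 -0.0633637 ]
t 4.95 shift [ 0.15 -0.16  0.22] turn [ 0.15 -0.06 -0.17]
```

arm_command(
  series=[0.2,-0.1,0.3,0.1,-0.1,-0.2,1,0.2,-0.1,0.6,0.1,-0.1,-0.2,1,0.2,-0.1,0.9,0.1,-0.1,-0.2,1,0.2,-0.1,1.2,0.1,-0.1,-0.2,1,0.2,-0.1,1.4,0.1,-0.1,-0.2,1,0.2,-0.1,1.6,0.1,-0.1,-0.2,1,0.2,-0.1,1.6,0.1,-0.1,-0.2,1],
)

```text
time: 5.53
eef_pos: [0.5354, 0.0507, 0.1221]
tcp_rot: [0.81, 0.587, -0.0, 0.0]
contact_force: [-0.1, 0.2, -3.2]
opening: 0.13
finger_force: 68.9
```

```bash
python3 - <<'E'
from h import *
s=telemetry.get_state();print(s['eef_pos'],s['contact_force'],s['wrist_torque'])
rel(*pose_tool([.535,.0505,.0925],-18.2,0))
E
```

```text
[0.53540618 0.05065173 0.12213356] [-0.13361125  0.22635264 -3.15916721] [-0.01864915 -0.00395895  0.02114102]
t 5.53 shift [-0.03 -0.03  2.08] turn [0.01 0.05 0.05]
```

No contact yet, so the skirt is at about the neck top. I'll descend gently.

arm_command(
  series=[0,0,0.2,0,0,0,1,0,0,0.4,0,0,0,1,0,0,0.6,0,0,0,1,0,0,0.7,0,0,0,1,0,0,0.7,0,0,0,1],
)

```text
time: 5.95
eef_pos: [0.5355, 0.0506, 0.1154]
tcp_rot: [0.81, 0.587, -0.0, 0.0]
contact_force: [-0.1, 0.7, -2.3]
opening: 0.128
finger_force: 68.9
```

arm_command(
  series=[0,0,0.1,0,0,0,1,0,0,0.2,0,0,0,1,0,0,0.3,0,0,0,1,0,0,0.4,0,0,0,1,0,0,0.4,0,0,0,1,0,0,0.4,0,0,0,1],
)

```text
time: 6.45
eef_pos: [0.5357, 0.0506, 0.1117]
tcp_rot: [0.81, 0.587, 0.0, 0.001]
contact_force: [0.0, -0.4, -4.3]
opening: 0.135
finger_force: 68.9
```

arm_command(
  series=[0,0,0.1,0,0,0,1,0,0,0.2,0,0,0,1,0,0,0.3,0,0,0,1,0,0,0.3,0,0,0,1],
)

```text
time: 6.78
eef_pos: [0.5356, 0.0506, 0.1084]
tcp_rot: [0.81, 0.587, -0.0, 0.0]
contact_force: [-0.7, -0.1, -2.9]
opening: 0.132
finger_force: 68.9
```

arm_command(
  series=[0,0,0.1,0,0,0,1,0,0,0.2,0,0,0,1,0,0,0.3,0,0,0,1,0,0,0.4,0,0,0,1,0,0,0.4,0,0,0,1],
)

```text
time: 7.2
eef_pos: [0.5356, 0.0506, 0.1044]
tcp_rot: [0.81, 0.587, -0.0, 0.0]
contact_force: [0.0, 0.1, -3.1]
opening: 0.132
finger_force: 68.9
```

arm_command(
  series=[0,0,0.1,0,0,0,1,0,0,0.2,0,0,0,1,0,0,0.2,0,0,0,1,0,0,0.3,0,0,0,1,0,0,0.3,0,0,0,1],
)

```text
time: 7.62
eef_pos: [0.5361, 0.0503, 0.1029]
tcp_rot: [0.81, 0.587, 0.0, 0.001]
contact_force: [-3.3, -1.8, 2.8]
opening: 0.131
finger_force: 70.0
```

arm_command(
  series=[0,0,0.1,0,0,0,1,0,0,0.1,0,0,0,1,0,0,0.1,0,0,0,1],
)

```text
time: 7.87
eef_pos: [0.5363, 0.0502, 0.1028]
tcp_rot: [0.81, 0.587, -0.0, 0.001]
contact_force: [-4.7, -1.4, 9.2]
opening: 0.131
finger_force: 70.8
```

```bash
python3 - <<'E'
from h import *
s=telemetry.get_state();print(s['eef_pos'],s['contact_force'],s['wrist_torque'])
S=cam('scene');cv2.imwrite('pics/i.png',cv2.resize(S['color'][150:270,280:420],None,fx=5,fy=5,interpolation=cv2.INTER_CUBIC))
E
```

```text
[0.53628006 0.05019859 0.10276477] [-4.69484877 -1.35127767  9.16244474] [0.04251506 0.85574111 0.14467242]
```

View pics/i.png

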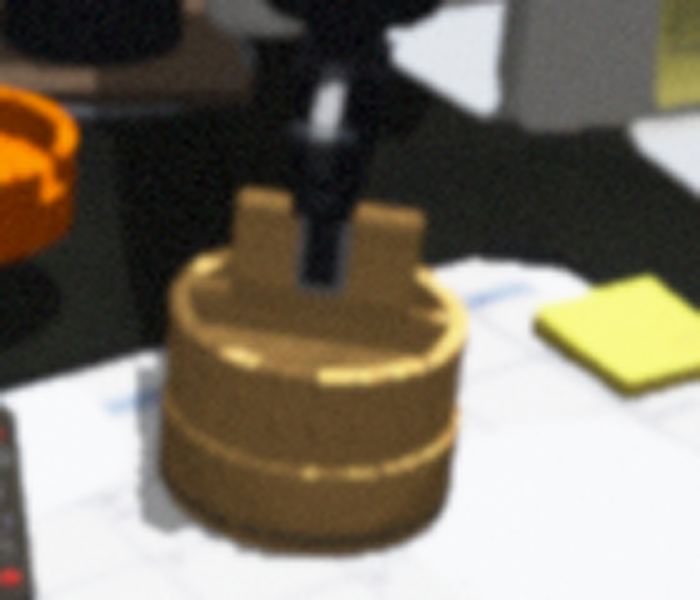

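The tray sits on the shoulder with an even seam all round (crop y≈410–470) and no gap. Easing the load, then releasing and retreating.

arm_command(
  series=[0,0,-0.1,0,0,0,1,0,0,-0.1,0,0,0,0.8,0,0,-0.1,0,0,0,0.5,0,0,-0.1,0,0,0,0,0,0,-0.1,0,0,0,0,0,0,-0.1,0,0,0,0,0,0,-0.1,0,0,0,0,0,0,-0.1,0,0,0,0],
)

```text
time: 8.58
eef_pos: [0.5358, 0.0506, 0.1016]
tcp_rot: [0.81, 0.587, 0.0, 0.001]
contact_force: [0.5, 0.1, -0.1]
opening: 0.997
finger_force: 0.0
```

arm_command(
  series=[0,0,-1,0,0,0,0,0,0,-3,0,0,0,0,0,0,-6,0,0,0,0,0,0,-9,0,0,0,0,0,0,-12,0,0,0,0,0,0,-15,0,0,0,0,0,0,-15,0,0,0,0,0,0,-15,0,0,0,0],
)

```text
time: 9.25
eef_pos: [0.537, 0.0507, 0.2553]
tcp_rot: [0.81, 0.587, 0.002, 0.003]
contact_force: [-0.3, 0.5, -0.8]
opening: 0.998
finger_force: 0.0
```

```bash
python3 - <<'E'
from h import *
s=telemetry.get_state();print(s['time'],s['eef_pos'],s['contact_force'],s['opening'])
S=cam('scene');cv2.imwrite('pics/j.png',cv2.resize(S['color'][120:330,160:440],None,fx=2.8,fy=2.8,interpolation=cv2.INTER_CUBIC))
E
```

```text
9.25 [0.53701481 0.05065896 0.25534309] [-0.27880595  0.46368806 -0.81515654] 0.9976369311021441
```

View pics/j.png

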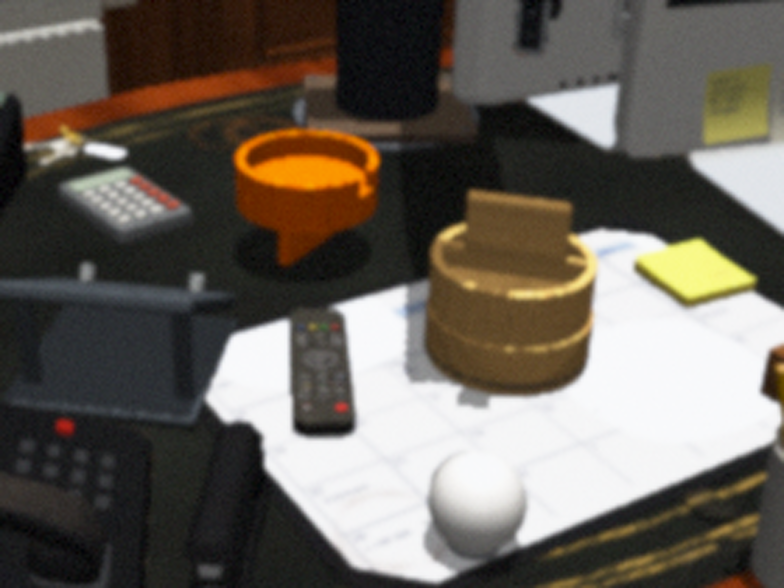

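The tray sits level on the base at (510,300) with its seam closed. The remote, speaker, stapler and look-alike have not moved.

```bash
python3 -c "
from plant import ctrl
print(ctrl.sign_off())"
```

```text
the job is handed in; nothing more can be done
None
```

The tray is stacked on the base and released, level and fully home with its notch over the key. The remote, speaker and stapler stayed where they were, and the job is handed in at about 9.3 s of the 58 s allowed.

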